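Tip the box of mill balls over the edge stop into the tray

ROBOT

A 7-joint arm with a two-finger parallel gripper is mounted at the origin on the work surface. World frame = base frame: x ahead of the robot, y to its left, z up, the work surface at z = 0. Lengths are in m, angles in rad, forces in N, time in s.
With the tool pointing down it reaches from about 0.4 to 0.85 m from the base axis. Payload 10.4 kg.
Tool frame: the origin (TCP) lies at the centre of the arm's flange, where the gripper is bolted on; the fingertips stand 173 mm ahead of it and the grasp point (between the pads) lies 155 mm ahead of it; z points along the fingers, y is the line along which they close (so a half turn about z gives the same grasp; the last joint's range is limited). The gripper opens to 85 mm and grips with 20 to 120 N. Pads are 22 mm wide; open, the fingers measure 114 mm over their backs; the gripper's body (76 mm by 85 mm) begins 54 mm behind the grasp point. The pads swing forward as they close: fully open they stand 13 mm farther back than shut.
Start: joints at [-1.262, 0.332, -0.065, 1.46, 0.022, 1.35, -0.088], TCP at [0.204, 0.591, 0.405] pointing down, gripper open.
Joint ranges: [-2.6, 2.6], [-0.5, 2.12], [-1.47, 1.34], [0.16, 2.42], [-1.27, 4.41], [0.06, 2.06], [-2.6, 2.6]. Speed limits (rad/s): [2.22, 2.22, 2.79, 2.79, 3.14, 3.14, 3.14].

INTERFACE

Orientations are given as a unit quaternion [x, y, z, w].
In Python, from station import env gives the robot as it stands.
- The arm moves only by the tool carry_out, never from a script. Its argument "series" is a list of rows, each a list of 3 entries, a list of its own where there are three numbers: the turn, a rotation vector about the tool's x, y, z in rad, then the shift along the tool's x, y, z in cm, then the finger opening in cm, from 0 to 8.54. A call has 1 to 12 rows; each row is the pose to reach, as a shift and turn from the pose commanded when the call began, along the tool's axes at that moment; what a row does not reach only later rows make up. A row lasts 1/8 s, in which the tool goes at most 62.5 mm and 10.7 degrees, less where a joint would pass 70% of its speed; a pose out of reach is approached as far as the arm can. A call with a gripper value outside its range is refused whole. The fingers move at their own pace and stop on an object; "grip_force" is the grip in N (left out, the last holds). Time passes only in rows, so rows that repeat a pose let the fingers close. It gives the time, the measured TCP pose, the force, the opening and the grip force at its end, in the units of the state.
- env.read_state(): the state, without advancing time (a new reading comes with each control period).
- env.capture(name): name is "scene" or "top" or "wrist"; returns the picture (480x640x3 uint8, red, green, blue); there is no depth.
- env.camera_info(name): a dict with "fx", "fy", "cx", "cy" (pixels), "camera_from_world" (4x4, takes a point from world to camera coordinates). Camera axes: x right, y up, looking along -z (the intrinsics and any distortion apply to the point x, -y, -z); pixel columns grow to the right and rows downward; lengths in m; the calibration is good to about 2 mm. A picture is of the moment at which its call begins: read the wrist's pose just before it. camera_info takes no time and is no camera call; for the wrist camera it gives the pose at the moment of the call.
- env.sign_off(): hands the job in; it is judged then, once.
The state is a dict: "t": time; "qpos": joint angles; "joint_velocities": joint speeds; "tau": joint torques, N m; "tcp_pos": TCP position; "tool_rot": TCP orientation; "contact_force": force on the tool from outside, world axes, zero at the start; "wrist_torque": the same for the moment, N m; "opening": finger opening in m; "gripper_force": force on a finger pad.
Only numpy, scipy, OpenCV 4.12 (cv2) and the standard library are available. Lean on these libraries where they do the work, as an engineer would, in place of code of your own. Each camera call takes 0.05 s, during which the arm holds its last target. There are 200 camera calls.

TASK

First push the blue tray fully home under the chute, square against the stand's front. Then slide the wooden box over the deck until it stands upright and square against the green edge stop, and tip it over the stop, without lifting it off the stand, so that it lies on its side on the chute and every white ball ends up in the tray. Leave the box lying there, keep the tray home, and do not disturb the bowl and the vase.

Things in the scene. Friction and masses are not known exactly. Their poses are not given: they have to be found in the camera images.
- stand: Fixed tipping stand. Origin on the table under the rear face of its edge stop, mid width; x is the tipping direction, y across, z up. Wooden deck 170 mm wide, top 86 mm above the table, from x = -250 to 0 mm. At x = 0 to 12 mm a green edge stop across the full width rises 12 mm above the deck.
- stand_lip (a point): Middle of the lower end of the stand's steel chute. The chute starts at the top of the edge stop, is 150 mm wide inside, slopes down along +x at 0.30 rad and ends here, 129 mm from the origin, underside 53 mm above the table. Side guards 27 mm high; two green lugs 12 mm high at the lip's corners (104 mm apart) keep the tipped box on the chute but let balls pass.
- stand_front (a point): Centre, 20 mm above the table, of the stand's upright wooden front under the chute, 90 mm ahead of the stand's origin: the tray's near wall comes up against it.
- tray: Loose blue plastic tray, open above, 150 (x) by 190 (y) by 40 mm high, walls and floor 6 mm, about 0.45 kg. Origin at the centre of its underside; starts on the table off the stand's chute end, x roughly along the stand's x. Home, it reaches under the chute lip, near wall on the stand's front: origin at x = 165 mm, y = 0 in the stand's frame.
- box: Loose plywood box, open above, 100 (x) by 110 (y) by 110 mm high with a steel rim, walls 6 mm, 0.4 kg plus balls. Origin at the centre of its underside, z out of its mouth, x roughly along the stand's x. Starts upright on the deck; against the stop its origin is at x = -50 mm. Pushed low it slides; pushed high on its rear wall at the stop it tips, and past some 50 degrees falls over by itself.
- box_toe (a point): Middle of the box's lower front edge (the edge at its +x side, 50 mm ahead of its origin, at underside height), the edge that meets the stop.
- ball0_center (a point): Centre of a white porcelain mill ball, 26 mm across, 22 g; one of five, starts inside the box.
- ball0: The same ball as a body (its origin rolls with it: use the centre point).
- ball1_center (a point): Centre of a white porcelain mill ball, 26 mm across, 22 g; one of five, starts inside the box.
- ball1: The same ball as a body (its origin rolls with it: use the centre point).
- ball2_center (a point): Centre of a white porcelain mill ball, 26 mm across, 22 g; one of five, starts inside the box.
- ball2: The same ball as a body (its origin rolls with it: use the centre point).
- ball3_center (a point): Centre of a white porcelain mill ball, 26 mm across, 22 g; one of five, starts inside the box.
- ball3: The same ball as a body (its origin rolls with it: use the centre point).
- ball4_center (a point): Centre of a white porcelain mill ball, 26 mm across, 22 g; one of five, starts inside the box.
- ball4: The same ball as a body (its origin rolls with it: use the centre point).
- bowl: Bystander: clay bowl, 120 mm across, 55 mm high, origin under its centre. Leave alone.
- vase: Bystander: clay vase, about 96 mm across, 135 mm high, origin under its centre. Leave alone.
Not all that is in view belongs to the job. What is shaped like the ball0 but black or purple is not meant.

How it is judged:
By the outcome, as a careful person would: the job done as asked, in the order asked, and still so for the second after the job is handed in, with the robot touching nothing.
It also fails if it takes over 69 s, if anything falls off the work surface, if the arm or the gripper's body presses on something with over 40 N, if the wrist force passes 120 N, or if a joint passes its speed limit or range.

## Working session

There is one attempt and no reset: what is moved stays moved. The work goes in short steps, Python scripts to look and compute and a tool call to move; the robot and the scene stay as the last step left them, time stands still between calls to the robot, and variables do not carry over. Pictures are saved under pics/ and viewed, at most 10 in all, crops included, and the job is handed in when it is done.

Besides the shell and the picture viewer there is one more tool, called after "Emit:" by a JSON object that holds its "op" and its "data". carry_out: Moves the arm, as the interface text tells. Its arguments: {"type":"object","properties":{"series":{"type":"array","items":{"type":"array"}},"grip_force":{"type":"number"}},"required":["series"]}

```bash
mkdir -p pics; ls
python3 - <<'E'
from station import env
import cv2,numpy as np
np.set_printoptions(precision=4,suppress=True)
for n in("scene","top"):
    im=env.capture(n); cv2.imwrite(f"pics/{n}0.png",im[...,::-1]); i=env.camera_info(n); print(n,{k:(np.array(v) if not np.isscalar(v) else v) for k,v in i.items()})
s=env.read_state(); print(s['t'],s['tcp_pos'],s['tool_rot'],s['opening'])
E
```

```text
pics
scene {'fx': 560.0801897159237, 'fy': 560.0801897159237, 'cx': 317.90658478576125, 'cy': 237.90521960044327, 'camera_from_world': array([[ 0.3238,  0.9461,  0.0061, -0.2619],
       [-0.8173,  0.2765,  0.5056,  0.3884],
       [ 0.4767, -0.1687,  0.8627, -1.1586],
       [ 0.    ,  0.    ,  0.    ,  1.    ]])}
top {'fx': 592.2609213293574, 'fy': 592.2609213293574, 'cx': 314.91799895851756, 'cy': 239.4430424284154, 'camera_from_world': array([[-0.0025, -0.9999,  0.0159,  0.0969],
       [ 0.9863,  0.0002,  0.1651, -0.5779],
       [-0.1651,  0.0161,  0.9862, -0.9162],
       [ 0.    ,  0.    ,  0.    ,  1.    ]])}
0.1 [0.2035 0.5908 0.404 ] [ 0.1651  0.9863 -0.0007 -0.0001] 0.08490680094990856
```

View pics/scene0.png

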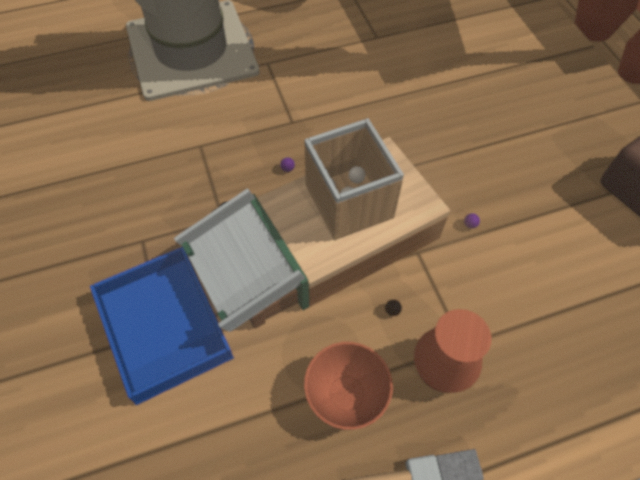

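View pics/top0.png

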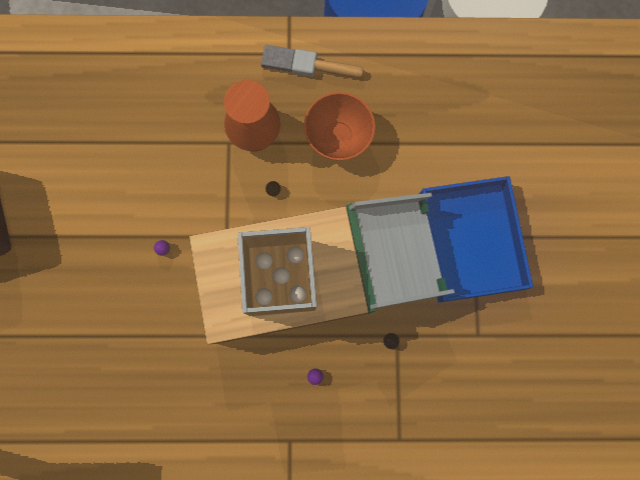

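The top view shows the stand pointing right and slightly up: deck corners (190,237) and (208,343), stop about (347,206)-(367,313). The box is at (238..316, 227..314) with five white balls inside. The tray is at (422..532, 178..300), the vase at (252,120) and the bowl at (340,127). The black and purple balls at (273,188), (391,341), (162,247) and (315,377) are distractors outside the box. I'll enlarge this once for exact corners.

```bash
cat > h.py <<'E'
import numpy as np
from station import env
np.set_printoptions(precision=4,suppress=True)
def bp(n,px,z):
    i=env.camera_info(n);T=np.array(i['camera_from_world']);R,t=T[:3,:3],T[:3,3]
    px=np.atleast_2d(px).astype(float);d=np.c_[(px[:,0]-i['cx'])/i['fx'],-(px[:,1]-i['cy'])/i['fy'],-np.ones(len(px))]@R
    c=-R.T@t; return c+d*((z-c[2])/d[:,2])[:,None]
def proj(n,P):
    i=env.camera_info(n);T=np.array(i['camera_from_world']);q=np.atleast_2d(P)@T[:3,:3].T+T[:3,3]
    return np.c_[i['cx']+i['fx']*q[:,0]/-q[:,2],i['cy']+i['fy']*-q[:,1]/-q[:,2]]
E
python3 - <<'E'
import cv2
im=cv2.imread('pics/top0.png')[165:355,180:540]; cv2.imwrite('pics/crop0.png',cv2.resize(im,None,fx=2.2,fy=2.2,interpolation=cv2.INTER_CUBIC))
E
```

```text
(no output)
```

View pics/crop0.png

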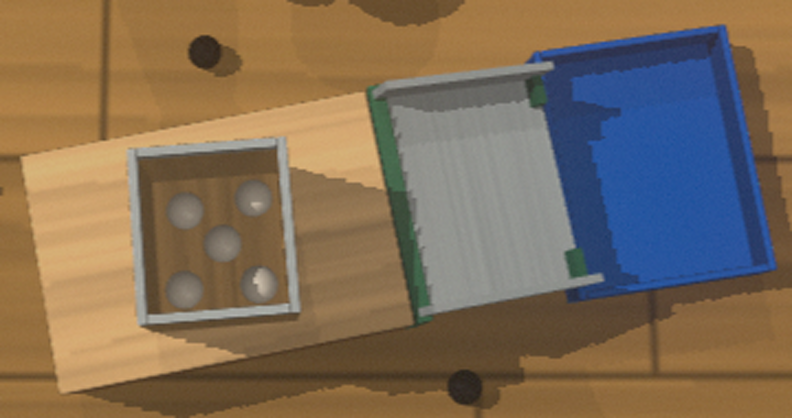

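```bash
cat >> h.py <<'E'
def fit(n,px,local,x0):
    from scipy.optimize import least_squares
    L=np.array(local,float)
    def W(p):c,s=np.cos(p[2]),np.sin(p[2]);return np.c_[p[0]+c*L[:,0]-s*L[:,1],p[1]+s*L[:,0]+c*L[:,1],L[:,2]]
    r=least_squares(lambda p:(proj(n,W(p))-px).ravel(),x0);return r.x,np.abs(r.fun).max()
def S2W(S,P):
    c,s=np.cos(S[2]),np.sin(S[2]);P=np.atleast_2d(P).astype(float);return np.c_[S[0]+c*P[:,0]-s*P[:,1],S[1]+s*P[:,0]+c*P[:,1]]
def W2S(S,P):
    c,s=np.cos(S[2]),np.sin(S[2]);d=np.atleast_2d(P)[:,:2]-S[:2];return np.c_[c*d[:,0]+s*d[:,1],-s*d[:,0]+c*d[:,1]]
E
python3 - <<'E'
from h import *
f=lambda a:np.array(a)/2.2+[180-.27,165-.27]
S,e=fit("top",f([(21,158),(62,393),(367,91),(416,324)]),[(-.25,.085,.086),(-.25,-.085,.086),(0,.085,.086),(0,-.085,.086)],[.55,0,-1.4]);print('stand',S,e)
B,e=fit("top",f([(127,149),(285,138),(299,313),(140,326)]),[(-.05,.055,.196),(.05,.055,.196),(.05,-.055,.196),(-.05,-.055,.196)],[.55,0,-1.4]);print('box',B,e,W2S(S,B),B[2]-S[2])
T,e=fit("top",f([(725,26),(775,268),(535,53),(570,300)]),[(.075,.095,.04),(.075,-.095,.04),(-.075,.095,.04),(-.075,-.095,.04)],[.55,-.3,-1.4]);print('tray',T,e,W2S(S,T),T[2]-S[2])
for n,p in(('bowl',(340,127)),('vase',(250,115))):q=bp("top",p,.05)[0];print(n,q,W2S(S,q))
print('lip',S2W(S,[(.129,0)]),'x dir',np.cos(S[2]),np.sin(S[2]))
i=np.array(env.camera_info("wrist")['camera_from_world']);s=env.read_state()
from scipy.spatial.transform import Rotation as R
print(R.from_quat(s['tool_rot']).as_matrix(), -i[:3,:3].T@i[:3,3]-s['tcp_pos'])
print(proj("top",np.array([S2W(S,[(.129,.052)])[0].tolist()+[.055]])),proj("scene",np.array([S2W(S,[(.0,.085)])[0].tolist()+[.086]])))
E
```

```text
stand [ 0.5421  0.0305 -1.3772] 1.0853562463934736
box [ 0.5117  0.151  -1.4905] 1.147558754920368 [[-0.1241 -0.0067]] -0.11329844849146609
tray [ 0.5828 -0.1689 -1.4377] 1.9234681679767505 [[0.2035 0.0016]] -0.060541205997027836
bowl [0.7687 0.0537 0.05  ] [[0.0208 0.2268]]
vase [0.7892 0.2046 0.05  ] [[-0.1233  0.276 ]]
lip [[ 0.5669 -0.0961]] x dir 0.19239269389562888 -0.9813180174314455
[[-0.9455  0.3257 -0.0004]
 [ 0.3257  0.9455 -0.0013]
 [-0.     -0.0013 -1.    ]] [-0.0614  0.0214 -0.0314]
[[426.7368 214.4987]] [[307.7051 284.7215]]
```

```bash
cat >> h.py <<'E'
S=np.array([.5421,.0305,-1.3772])
from scipy.spatial.transform import Rotation as Ro
def tgt(x,y,z,pitch=0,yaw=0,st=None):
    "stand-frame TCP target; tool y along stand y, x along +stand x... pitch>0 leans tips toward +stand x"
    s=st or env.read_state();R0=Ro.from_quat(s['tool_rot'])
    c,sn=np.cos(S[2]+yaw),np.sin(S[2]+yaw);ys=np.array([-sn,c,0]);z_=np.array([0,0,-1.]);x_=np.cross(ys,z_)
    Rt=Ro.from_rotvec(-pitch*ys)*Ro.from_matrix(np.c_[x_,ys,z_])
    d=R0.inv().apply(np.r_[S2W(S,[(x,y)])[0],z]-s['tcp_pos'])*100;return (R0.inv()*Rt).as_rotvec(),d
def st():
    s=env.read_state();R0=Ro.from_quat(s['tool_rot']).as_matrix();c,sn=np.cos(S[2]),np.sin(S[2]);f=np.array(s['contact_force'])
    print('t',s['t'],'stand xyz',W2S(S,s['tcp_pos'])[0],s['tcp_pos'][2],'toolz(stand)',W2S(S*[0,0,1],R0[:,2])[0],R0[2,2],'tooly',W2S(S*[0,0,1],R0[:,1])[0],'F stand',W2S(S*[0,0,1],f)[0],f[2],'q',np.array(s['qpos']),s['opening'])
E
python3 -c "
from h import *
st();print(tgt(.345,0.003,.40),tgt(.345,.003,.18))"
```

```text
t 0.1 stand xyz [-0.615  -0.2244] 0.40398416869388004 toolz(stand) [ 0.0012 -0.0006] -0.9999991157406145 tooly [-0.8651  0.5016] F stand [-0.4378 -0.4523] -0.17501568094344558 q [-1.2616  0.3328 -0.0647  1.4609  0.0216  1.3499 -0.0885] 0.08490680094990856
(array([-0.0012,  0.0007,  1.0454]), array([-67.8237, -71.6417,   0.4963])) (array([-0.0012,  0.0007,  1.0454]), array([-67.8229, -71.6124,  22.4963]))
```

Emit:
{"op": "carry_out", "data": {"series": [[[0, 0, 0.1], [-4, -4, 0], 8.54], [[0, 0, 0.2], [-9, -9, 0], 8.54], [[0, 0, 0.3], [-13, -13.5, 0], 8.54], [[0, 0, 0.4], [-17, -18, 0], 8.54], [[0, 0, 0.5], [-21, -22.5, 0], 8.54], [[0, 0, 0.6], [-25.5, -27, 0], 8.54], [[0, 0, 0.7], [-30, -31.5, 0], 8.54], [[0, 0, 0.8], [-34, -36, 0], 8.54], [[0, 0, 0.9], [-38, -40.5, 0], 8.54], [[0, 0, 1], [-42.5, -45, 0], 8.54], [[0, 0, 1.045], [-47, -49.5, 0], 8.54], [[0, 0, 1.045], [-51, -54, 0], 8.54]]}}

```text
t: 1.6
tcp_pos: [0.5103, -0.0875, 0.4047]
tool_rot: [0.635, 0.772, 0.0, 0.0]
contact_force: [1.4, 1.1, -0.2]
opening: 0.0851
gripper_force: 0.0
```

```bash
python3 -c "
from h import *
st();print(tgt(.345,0.003,.40),tgt(.345,.003,.18))"
```

```text
t 1.6 stand xyz [ 0.1097 -0.0539] 0.4047269279750451 toolz(stand) [-0.0001  0.0005] -0.9999998413569491 tooly [-0.0004  1.    ] F stand [-0.8374  1.585 ] -0.15496409976517594 q [-0.541   0.0902  0.6677  1.7727 -0.0583  1.2979  0.3345] 0.08514323997070378
(array([ 0.0005, -0.0001,  0.0004]), array([-23.5335,   5.6818,   0.4725])) (array([ 0.0005, -0.0001,  0.0004]), array([-23.5365,   5.6698,  22.4725]))
```

Emit:
{"op": "carry_out", "data": {"series": [[[0, 0, 0], [-6, 1.5, 0], 8.54], [[0, 0, 0], [-12, 3, 0], 8.54], [[0, 0, 0], [-18, 4.5, 2], 8.54], [[0, 0, 0], [-23.5, 5.7, 6], 8.54], [[0, 0, 0], [-23.5, 5.7, 12], 8.54], [[0, 0, 0], [-23.5, 5.7, 17], 8.54], [[0, 0, 0], [-23.5, 5.7, 21], 8.54], [[0, 0, 0], [-23.5, 5.7, 22.2], 8.54], [[0, 0, 0], [-23.5, 5.7, 22.2], 8.54]]}}

```text
t: 2.72
tcp_pos: [0.6112, -0.3054, 0.1829]
tool_rot: [0.635, 0.772, -0.0, -0.0]
contact_force: [-0.5, 0.9, 0.1]
opening: 0.0854
gripper_force: 0.0
```

```bash
python3 -c "
from h import *
st();print(tgt(.33,0.001,.183))"
```

```text
t 2.725 stand xyz [0.3429 0.0032] 0.18289012114981634 toolz(stand) [-0.0001 -0.0004] -0.999999920418579 tooly [-0.0005  1.    ] F stand [-1.0031 -0.2905] 0.12221687397571113 q [-0.0472  0.7373  0.6417  1.5254 -0.4845  1.0425  0.9116] 0.08544612732725151
(array([-0.0004, -0.0001,  0.0005]), array([ 1.29  , -0.2172, -0.0108]))
```

Emit:
{"op": "carry_out", "data": {"series": [[[0, 0, 0], [2, -0.1, 0], 8.54], [[0, 0, 0], [3.5, -0.2, 0], 8.54], [[0, 0, 0], [4.5, -0.3, 0], 8.54], [[0, 0, 0], [5.3, -0.3, 0], 8.54], [[0, 0, 0], [6, -0.3, 0], 8.54], [[0, 0, 0], [6.6, -0.3, 0], 8.54], [[0, 0, 0], [7.2, -0.3, 0], 8.54], [[0, 0, 0], [7.7, -0.3, 0], 8.54], [[0, 0, 0], [8.2, -0.3, 0], 8.54], [[0, 0, 0], [8.2, -0.3, 0], 8.54]]}}

```text
t: 3.98
tcp_pos: [0.5923, -0.2257, 0.183]
tool_rot: [0.635, 0.772, -0.0, 0.0]
contact_force: [1.5, -3.7, 2.2]
opening: 0.0855
gripper_force: 1.8
```

```bash
python3 -c "
from h import *
st()
import cv2
im=env.capture('top')[...,::-1];cv2.imwrite('pics/top1.png',cv2.resize(im[150:360,340:560],None,fx=2.5,fy=2.5,interpolation=cv2.INTER_CUBIC))"
```

```text
t 3.975 stand xyz [ 0.2611 -0.    ] 0.1829703052283623 toolz(stand) [0.0005 0.0002] -0.9999998293357361 tooly [-0.0002  1.    ] F stand [3.9605 0.7549] 2.206415370900501 q [-0.1984  0.6448  0.6558  1.6743 -0.4566  0.9802  0.8136] 0.08547670461925296
```

View pics/top1.png

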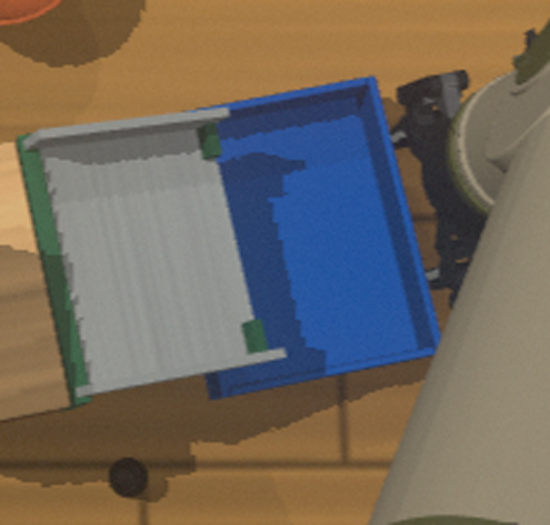

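The tray now lies square with the stand: far corners are at crop (375,77) and (438,350), and both fingers touch its far wall. I'll push on until the force rises.

Emit:
{"op": "carry_out", "data": {"series": [[[0, 0, 0], [0.3, 0, 0], 8.54], [[0, 0, 0], [0.5, 0, 0], 8.54], [[0, 0, 0], [0.7, 0, 0], 8.54], [[0, 0, 0], [0.7, 0, 0], 8.54]]}}

```text
t: 4.53
tcp_pos: [0.5909, -0.2188, 0.1828]
tool_rot: [0.635, 0.772, -0.0, 0.0]
contact_force: [1.2, -4.6, 3.3]
opening: 0.0854
gripper_force: 2.2
```

```bash
python3 -c "
from h import *
st()
f=lambda a:np.array(a)/2.5+[340-.3,150-.3]
T,e=fit('top',f([(375,77),(438,350),(212,398)]),[(.075,.095,.04),(.075,-.095,.04),(-.075,-.095,.04)],[.55,-.2,-1.4]);print('tray(before)',T,e,W2S(S,T),T[2]-S[2])
"
```

```text
t 4.525 stand xyz [ 0.2541 -0.    ] 0.18275736346305216 toolz(stand) [ 0.0002 -0.0001] -0.999999972172925 tooly [-0.0002  1.    ] F stand [4.7637 0.2605] 3.2914059185612823 q [-0.2112  0.6382  0.6566  1.6849 -0.4543  0.9759  0.8039] 0.08540975201938097
tray(before) [ 0.574  -0.1385 -1.3942] 1.7343829583959973 [[ 0.1719 -0.0012]] -0.016951661100943483
```

Emit:
{"op": "carry_out", "data": {"series": [[[0, 0, 0], [0.15, 0, 0], 8.54], [[0, 0, 0], [0.3, 0, 0], 8.54], [[0, 0, 0], [0.3, 0, 0], 8.54]]}}

```text
t: 4.9
tcp_pos: [0.5904, -0.2158, 0.1827]
tool_rot: [0.635, 0.772, -0.0, 0.0]
contact_force: [0.9, -4.3, 3.6]
opening: 0.0854
gripper_force: 2.3
```

```bash
python3 -c "
from h import *
st()"
```

```text
t 4.9 stand xyz [0.251 0.   ] 0.18271304404002423 toolz(stand) [ 0. -0.] -0.9999999995093113 tooly [-0.0003  1.    ] F stand [4.4201 0.0684] 3.638404532938522 q [-0.2169  0.6354  0.6569  1.6894 -0.4534  0.9741  0.7997] 0.08544196772347595
```

Not there yet; on.

Emit:
{"op": "carry_out", "data": {"series": [[[0, 0, 0], [0.15, 0, 0], 8.54], [[0, 0, 0], [0.3, 0, 0], 8.54], [[0, 0, 0], [0.3, 0, 0], 8.54]]}}

```text
t: 5.28
tcp_pos: [0.5898, -0.2139, 0.1828]
tool_rot: [0.636, 0.772, -0.001, 0.001]
contact_force: [3.4, -8.8, 0.4]
opening: 0.0852
gripper_force: 4.9
```

```bash
python3 -c "
from h import *
st()"
```

```text
t 5.275 stand xyz [ 0.249  -0.0002] 0.18275140974892148 toolz(stand) [0.0023 0.0004] -0.9999973438938432 tooly [0.0006 1.    ] F stand [9.2744 1.6887] 0.42764825335492856 q [-0.222   0.6329  0.6583  1.6937 -0.4516  0.9707  0.7954] 0.0852031467795107
```

Emit:
{"op": "carry_out", "data": {"series": [[[0, 0, 0], [0.15, 0, 0], 8.54], [[0, 0, 0], [0.3, 0, 0], 8.54], [[0, 0, 0], [0.3, 0, 0], 8.54]]}}

```text
t: 5.65
tcp_pos: [0.5893, -0.2132, 0.1833]
tool_rot: [0.636, 0.772, -0.002, 0.003]
contact_force: [7.5, -19.2, -4.0]
opening: 0.0852
gripper_force: 9.7
```

```bash
python3 -c "
from h import *
st()"
```

```text
t 5.65 stand xyz [ 0.2483 -0.0005] 0.18333031310583364 toolz(stand) [0.007  0.0018] -0.9999739345946632 tooly [0.0019 1.    ] F stand [20.2661  3.6856] -4.003383603746985 q [-0.2266  0.6303  0.6609  1.6971 -0.4489  0.9661  0.7913] 0.0852273868710691
```

Tray is firmly home at 20 N. Backing off and going behind the box.

Emit:
{"op": "carry_out", "data": {"series": [[[0, 0, 0], [-1.5, 0, 0], 8.54], [[0, 0, 0], [-4, 0, 0], 8.54], [[0, 0, 0], [-6, 0, -3], 8.54], [[0, 0, 0], [-6, 0, -8], 8.54], [[0, 0, 0], [-6, 0, -14], 5], [[0, 0, 0], [-5, 0, -19], 5], [[0, 0, 0], [-1, 0, -22], 5], [[0, 0, 0], [5, 0, -23], 5], [[0, 0, 0], [11, 0, -23], 5], [[0, 0, 0], [17, 0, -23], 5], [[0, 0, 0], [23, 0, -23], 5], [[0, 0, 0], [29, 0, -23], 5]]}}

```text
t: 7.15
tcp_pos: [0.5322, 0.0773, 0.4124]
tool_rot: [0.635, 0.773, -0.0, -0.001]
contact_force: [1.2, 0.8, 0.3]
opening: 0.05
gripper_force: 0.0
```

```bash
cat >> h.py <<'E'
def tip(x,y,z,p,L=.167,yaw=0): return tgt(x-L*np.sin(p),y,z+L*np.cos(p),p,yaw)
E
python3 -c "
from h import *
st()
print(tip(-.21,-.007,.2,.7),tip(-.21,-.007,.11,.7))"
```

```text
t 7.15 stand xyz [-0.0479 -0.0007] 0.41239951341304826 toolz(stand) [-0.0013 -0.0016] -0.9999978028755642 tooly [-0.0019  1.    ] F stand [-0.5119  1.2972] 0.26514784566774946 q [-0.8288  0.1421  0.6662  1.7119 -0.0918  1.3204  0.0509] 0.05003935194903633
(array([-0.0009, -0.7013,  0.0024]), array([26.9603, -0.5629,  8.5036])) (array([-0.0009, -0.7013,  0.0024]), array([26.9484, -0.5483, 17.5036]))
```

Emit:
{"op": "carry_out", "data": {"series": [[[0, 0, 0], [6, -0.1, 0], 5], [[0, 0, 0], [12, -0.2, 0], 5], [[0, -0.1, 0], [18, -0.4, 0], 5], [[0, -0.28, 0], [24, -0.5, 0], 5], [[0, -0.45, 0], [27, -0.6, 1], 5], [[0, -0.6, 0], [27, -0.6, 4], 5], [[0, -0.7, 0], [27, -0.6, 8.5], 5], [[0, -0.7, 0], [27, -0.6, 13], 5], [[0, -0.7, 0], [27, -0.6, 16], 5], [[0, -0.7, 0], [27, -0.6, 16], 5]]}}

```text
t: 8.4
tcp_pos: [0.4742, 0.3385, 0.2504]
tool_rot: [0.596, 0.726, -0.221, 0.264]
contact_force: [0.3, 0.3, 0.8]
opening: 0.05
gripper_force: 0.0
```

```bash
python3 -c "
from h import *
st()
print(tip(-.21,-.007,.11,.7),tip(-.16,-.007,.11,.7))
import cv2
im=env.capture('top')[...,::-1];cv2.imwrite('pics/top2.png',cv2.resize(im[150:370,150:550],None,fx=2,fy=2,interpolation=cv2.INTER_CUBIC))"
```

```text
t 8.4 stand xyz [-0.3153 -0.0074] 0.25035152507692576 toolz(stand) [ 0.6464 -0.0035] -0.7629490120242024 tooly [-0.0006  1.    ] F stand [-0.1947  0.3162] 0.7602966465867329 q [-1.2246  0.5677  0.4962  1.6477  0.3285  1.3927 -0.6742] 0.050038171867469144
(array([-0.0035,  0.0029,  0.0038]), array([0.9921, 0.043 , 0.8136])) (array([-0.0035,  0.0029,  0.0038]), array([-2.8227,  0.0398,  4.0458]))
```

View pics/top2.png

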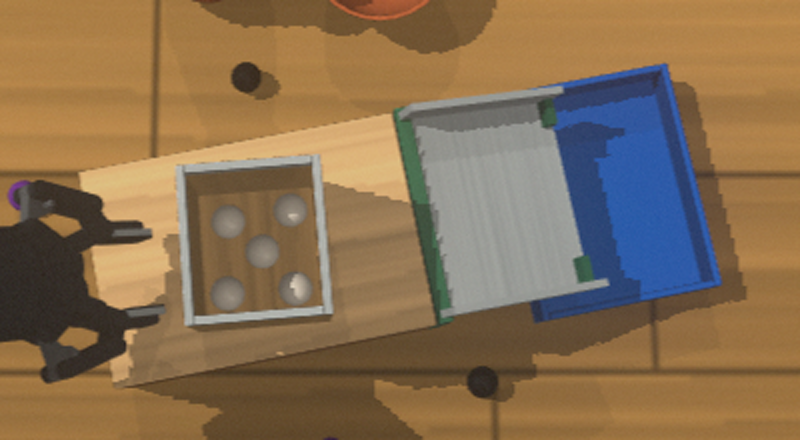

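Picture shows the tray home and square: far corners (666,66) and (719,284). The box is untouched and the fingers stand behind it at (150,232) and (160,312). Now I'll push the box low and let the two fingertips square it.

Emit:
{"op": "carry_out", "data": {"series": [[[0, 0, 0], [1, 0, 0.8], 5], [[0, 0, 0], [0.2, 0, 1.4], 5], [[0, 0, 0], [-0.5, 0, 2], 5], [[0, 0, 0], [-1, 0, 2.5], 5], [[0, 0, 0], [-1.5, 0, 2.9], 5], [[0, 0, 0], [-2, 0, 3.3], 5], [[0, 0, 0], [-2.5, 0, 3.7], 5], [[0, 0, 0], [-3, 0, 4.2], 5], [[0, 0, 0], [-3.5, 0, 4.6], 5], [[0, 0, 0], [-3.5, 0, 4.6], 5]]}}

```text
t: 9.7
tcp_pos: [0.4866, 0.2822, 0.24]
tool_rot: [0.597, 0.725, -0.218, 0.265]
contact_force: [0.1, -0.7, -0.3]
opening: 0.0498
gripper_force: 0.0
```

```bash
python3 -c "
from h import *
st()
import cv2
im=env.capture('top')[...,::-1];cv2.imwrite('pics/top3.png',cv2.resize(im[190:340,170:400],None,fx=3,fy=3,interpolation=cv2.INTER_CUBIC))"
```

```text
t 9.7 stand xyz [-0.2577 -0.0061] 0.24002307202274523 toolz(stand) [ 0.6448 -0.0006] -0.7643406319543504 tooly [0.0008 1.    ] F stand [ 0.7143 -0.0746] -0.31994835413440864 q [-1.1839  0.53    0.524   1.7375  0.3659  1.3064 -0.6466] 0.049834099258217
```

View pics/top3.png

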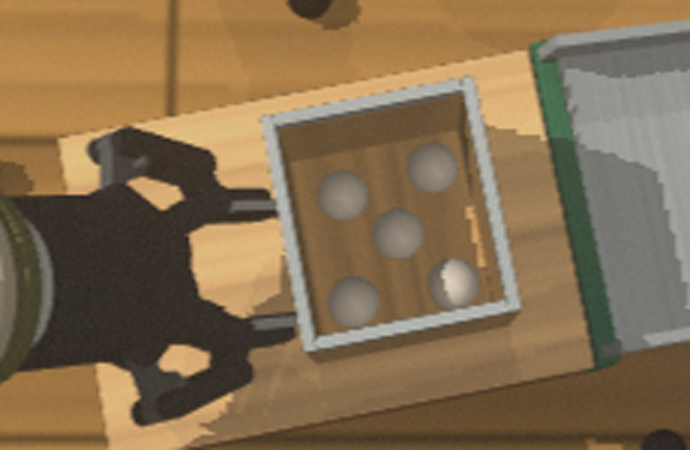

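The box is square to the stand now, with rim corners at crop (262,117), (472,78), (520,308) and (306,350). Stop rear edge runs (532,48)-(595,367).

```bash
python3 -c "
from h import *
f=lambda a:np.array(a)/3+[170-.33,190-.33]
B,e=fit('top',f([(262,117),(472,78),(520,308),(306,350)]),[(-.05,.055,.196),(.05,.055,.196),(.05,-.055,.196),(-.05,-.055,.196)],[.55,.1,-1.4]);print('box',B,e,W2S(S,B),B[2]-S[2])
print('stop',W2S(S,bp('top',f([(532,48),(595,367)]),.086)))
print(tip(-.12,0,.11,.7),tip(-.12,0,.105,.7))
"
```

```text
box [ 0.5243  0.1194 -1.3774] 1.0344893014180627 [[-0.0907 -0.0004]] -0.00016126246603898053
stop [[ 0.0008  0.0848]
 [-0.0016 -0.0845]]
(array([-0.0008,  0.001 , -0.0004]), array([-2.171 ,  0.6196,  2.1195])) (array([-0.0008,  0.001 , -0.0004]), array([-1.8485,  0.6198,  2.5016]))
```

Emit:
{"op": "carry_out", "data": {"series": [[[0, 0, 0], [-0.5, 0, 0.4], 5], [[0, 0, 0], [-1, 0, 0.8], 5], [[0, 0, 0], [-1.5, 0, 1.25], 5], [[0, 0, 0], [-2, 0, 1.7], 5], [[0, 0, 0], [-2.4, 0, 2], 5], [[0, 0, 0], [-2.8, 0, 2.35], 5], [[0, 0, 0], [-3, 0, 2.5], 5], [[0, 0, 0], [-3.15, 0, 2.65], 5], [[0, 0, 0], [-3.3, 0, 2.8], 5], [[0, 0, 0], [-3.3, 0, 2.8], 5]]}}

```text
t: 11.0
tcp_pos: [0.4942, 0.2425, 0.2403]
tool_rot: [0.596, 0.726, -0.217, 0.264]
contact_force: [-4.0, 10.0, 5.3]
opening: 0.0499
gripper_force: 5.2
```

```bash
python3 -c "
from h import *
st()"
```

```text
t 11.0 stand xyz [-0.2173 -0.0062] 0.24031204552183982 toolz(stand) [0.6424 0.0018] -0.7663607288969612 tooly [-0.0023  1.    ] F stand [-10.5968  -1.9512] 5.2919798274665055 q [-1.1527  0.4957  0.5456  1.7905  0.396   1.2579 -0.6157] 0.04993826323559339
```

Emit:
{"op": "carry_out", "data": {"series": [[[0, 0, 0], [-0.15, 0, 0.13], 5], [[0, 0, 0], [-0.15, 0, 0.13], 5], [[0, 0, 0], [0.5, 0, -0.4], 5], [[0, 0, 0], [1.5, 0.1, -1.3], 5], [[0, 0, 0], [0, 0.3, -3], 5], [[0, 0, 0], [-1.5, 0.6, -5], 5], [[0, 0, 0], [-2.9, 0.6, -6.5], 5], [[0, 0, 0], [-2.9, 0.6, -6.5], 5]]}}

```text
t: 12.0
tcp_pos: [0.4971, 0.2612, 0.3096]
tool_rot: [0.597, 0.725, -0.217, 0.265]
contact_force: [-0.8, -0.9, -0.8]
opening: 0.0502
gripper_force: 0.0
```

```bash
python3 -c "
from h import *
st()
print(tip(-.111,0,.18,.7))
import cv2
im=env.capture('top')[...,::-1];cv2.imwrite('pics/top4.png',cv2.resize(im[180:340,220:460],None,fx=3,fy=3,interpolation=cv2.INTER_CUBIC))"
```

```text
t 12.0 stand xyz [-0.2351  0.0002] 0.3095942828523794 toolz(stand) [0.6433 0.0015] -0.7655836112873263 tooly [0. 1.] F stand [ 0.7167 -0.9381] -0.8133165503398438 q [-1.1796  0.4296  0.559   1.7069  0.4083  1.3992 -0.5737] 0.050208817477934646
(array([ 0.0015, -0.0012, -0.0013]), array([-1.1433, -0.0238,  1.2044]))
```

View pics/top4.png

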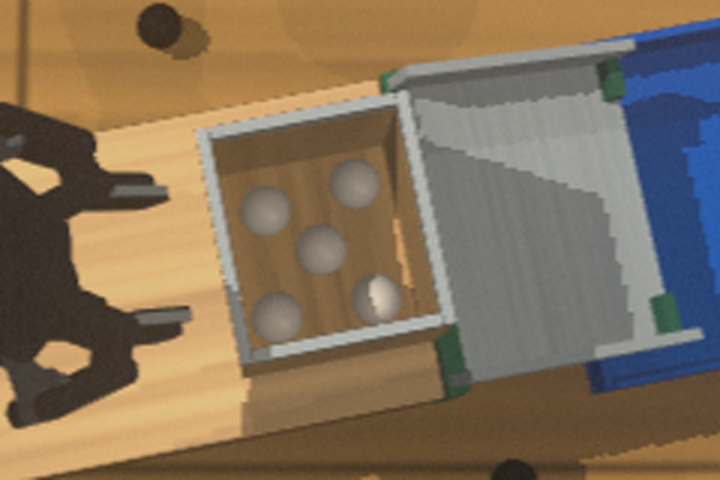

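The box stands against the stop, with rim corners (198,130), (409,92), (455,322) and (246,364); the fingers are clear behind it.

```bash
python3 -c "
from h import *
f=lambda a:np.array(a)/3+[220-.33,180-.33]
B,e=fit('top',f([(198,130),(409,92),(455,322),(246,364)]),[(-.05,.055,.196),(.05,.055,.196),(.05,-.055,.196),(-.05,-.055,.196)],[.55,.1,-1.4]);print('box',B,e,W2S(S,B),B[2]-S[2])
tx,tz=-.0,.086
for th in range(0,66,5):
    a=np.radians(th);h=.09;p=np.array([-.1*np.cos(a)+h*np.sin(a),.1*np.sin(a)+h*np.cos(a)])-[-.1,h]
    print(th,(p*100).round(2),'tool x,z',(np.array([-.765*p[0]-.644*p[1],.644*p[0]-.765*p[1]])*100).round(2))
"
```

```text
box [ 0.5317  0.0798 -1.3798] 1.449285408001458 [[-0.0504 -0.0007]] -0.0026025563370177807
0 [0. 0.] tool x,z [-0.  0.]
5 [0.82 0.84] tool x,z [-1.17 -0.11]
10 [1.71 1.6 ] tool x,z [-2.34 -0.12]
15 [2.67 2.28] tool x,z [-3.51 -0.03]
20 [3.68 2.88] tool x,z [-4.67  0.17]
25 [4.74 3.38] tool x,z [-5.81  0.46]
30 [5.84 3.79] tool x,z [-6.91  0.86]
35 [6.97 4.11] tool x,z [-7.98  1.35]
40 [8.12 4.32] tool x,z [-9.    1.93]
45 [9.29 4.44] tool x,z [-9.97  2.59]
50 [10.47  4.45] tool x,z [-10.87   3.34]
55 [11.64  4.35] tool x,z [-11.71   4.16]
60 [12.79  4.16] tool x,z [-12.47   5.06]
65 [13.93  3.87] tool x,z [-13.15   6.01]
```

Emit:
{"op": "carry_out", "data": {"series": [[[0, 0, 0], [-0.6, 0, 1.2], 5], [[0, 0, 0], [-1, 0, 1.5], 5], [[0, 0, 0], [-1.6, 0, 1.5], 5], [[0, 0, 0], [-2.2, 0, 1.4], 5], [[0, 0, 0], [-2.8, 0, 1.4], 5], [[0, 0, 0], [-3.4, 0, 1.4], 5], [[0, 0, 0], [-4, 0, 1.4], 5], [[0, 0, 0], [-4.6, 0, 1.5], 5], [[0, 0, 0], [-5.2, 0, 1.6], 5], [[0, 0, 0], [-5.7, 0, 1.7], 5]]}}

```text
t: 13.3
tcp_pos: [0.5075, 0.2075, 0.3327]
tool_rot: [0.597, 0.725, -0.218, 0.265]
contact_force: [-3.3, 4.6, 6.3]
opening: 0.0501
gripper_force: 3.2
```

```bash
python3 -c "
from h import *
st()
import cv2
im=env.capture('scene')[...,::-1];cv2.imwrite('pics/sc5.png',cv2.resize(im[80:360,120:480],None,fx=2,fy=2,interpolation=cv2.INTER_CUBIC))"
```

```text
t 13.3 stand xyz [-0.1803  0.    ] 0.3327446333800509 toolz(stand) [0.6442 0.0009] -0.764853912277337 tooly [-0.0005  1.    ] F stand [-5.1948 -2.3314] 6.276564496869488 q [-1.1434  0.3568  0.5956  1.7489  0.4598  1.385  -0.5114] 0.05007516492516084
```

View pics/sc5.png

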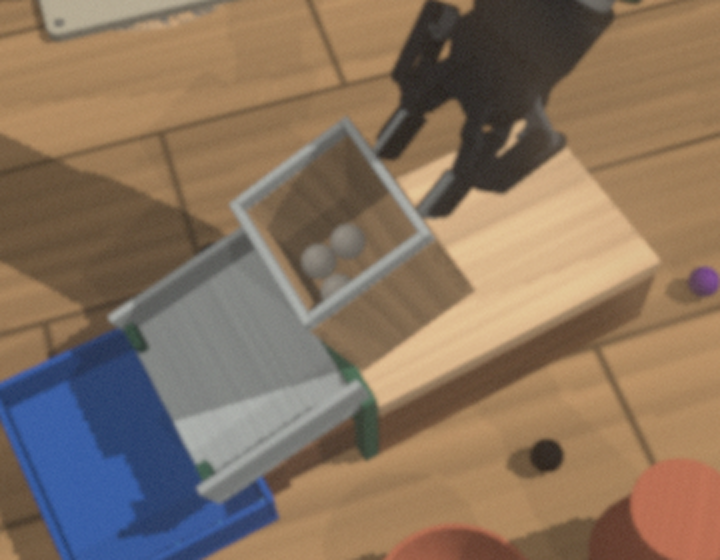

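The box tips cleanly at about 20° and the balls gather at its front. Continuing along the arc.

Emit:
{"op": "carry_out", "data": {"series": [[[0, 0, 0], [-0.7, 0, 0.2], 5], [[0, 0, 0], [-1.4, 0, 0.4], 5], [[0, 0, 0], [-2.1, 0, 0.65], 5], [[0, 0, 0], [-2.8, 0, 0.95], 5], [[0, 0, 0], [-3.5, 0, 1.3], 5], [[0, 0, 0], [-4.1, 0, 1.65], 5], [[0, 0, 0], [-4.7, 0, 2], 5], [[0, 0, 0], [-5.3, 0, 2.4], 5], [[0, 0, 0], [-5.8, 0, 2.8], 5], [[0, 0, 0], [-6.3, 0, 3.2], 5], [[0, 0, 0], [-6.7, 0, 3.6], 5], [[0, 0, 0], [-6.7, 0, 3.6], 5]]}}

```text
t: 14.85
tcp_pos: [0.5216, 0.1341, 0.3476]
tool_rot: [0.597, 0.725, -0.218, 0.265]
contact_force: [0.8, 0.8, -0.3]
opening: 0.0499
gripper_force: 0.0
```

```bash
python3 -c "
from h import *
st()
import cv2
im=env.capture('scene')[...,::-1];cv2.imwrite('pics/sc6.png',cv2.resize(im[80:420,60:480],None,fx=1.7,fy=1.7,interpolation=cv2.INTER_CUBIC))"
```

```text
t 14.85 stand xyz [-0.1056 -0.0002] 0.3476341854786562 toolz(stand) [ 0.6442 -0.0003] -0.7648792564165913 tooly [0.0004 1.    ] F stand [-0.6095  0.9801] -0.3103626533383261 q [-1.0798  0.2902  0.6443  1.7977  0.5179  1.3355 -0.4281] 0.04993266282124992
```

View pics/sc6.png

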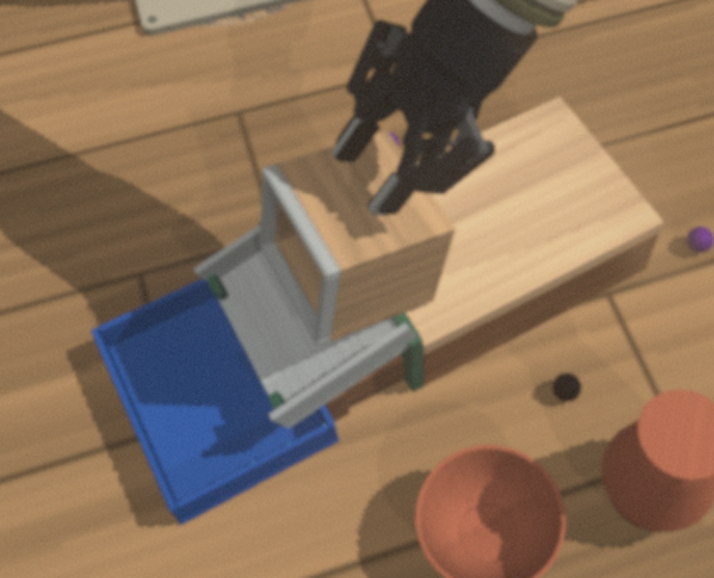

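The box has left the fingers and is falling onto the chute: mouth at (300,255), balls not yet out. I'll back away while it settles.

Emit:
{"op": "carry_out", "data": {"series": [[[0, 0, 0], [0.5, 0, -2], 5], [[0, 0, 0], [1, 0, -4], 5], [[0, 0, 0], [1.5, 0, -6], 5], [[0, 0, 0], [2, 0, -8], 5], [[0, 0, 0], [2, 0, -8], 5], [[0, 0, 0], [2, 0, -8], 5], [[0, 0, 0], [2, 0, -8], 5], [[0, 0, 0], [2, 0, -8], 5], [[0, 0, 0], [2, 0, -8], 5], [[0, 0, 0], [2, 0, -8], 5]]}}

```text
t: 16.15
tcp_pos: [0.5087, 0.2002, 0.3959]
tool_rot: [0.597, 0.725, -0.218, 0.265]
contact_force: [-0.1, 1.3, -0.1]
opening: 0.0499
gripper_force: 0.0
```

```bash
python3 -c "
from h import *
st()
import cv2
a=cv2.imread('pics/sc6.png');c=env.capture('scene')[...,::-1];t=env.capture('top')[...,::-1]
cv2.imwrite('pics/sc7f.png',c);cv2.imwrite('pics/top7f.png',t)
b=np.vstack([np.hstack([cv2.resize(c[150:400,80:400],None,fx=1.25,fy=1.25),cv2.resize(t[150:350,300:560],(400,312))])])
cv2.imwrite('pics/both7.png',b);print(b.shape)
r=t[170:310,415:540].astype(int);m=((r.min(2)>110)).astype(np.uint8);n,l,s,ce=cv2.connectedComponentsWithStats(m);print([(list(s[k]),ce[k].round()) for k in range(1,n) if s[k][4]>8])
"
```

```text
t 16.15 stand xyz [-0.1729 -0.0001] 0.3959401110978281 toolz(stand) [0.6442 0.0002] -0.7648941403709578 tooly [-0.0003  1.    ] F stand [-1.2598  0.1533] -0.12686144876274644 q [-1.1531  0.2844  0.6124  1.6886  0.4912  1.4928 -0.4533] 0.049937843546655904
(312, 800, 3)
[([np.int32(49), np.int32(20), np.int32(15), np.int32(14), np.int32(162)], array([56., 27.])), ([np.int32(0), np.int32(23), np.int32(17), np.int32(6), np.int32(64)], array([ 8., 25.])), ([np.int32(19), np.int32(28), np.int32(25), np.int32(74), np.int32(576)], array([31., 65.])), ([np.int32(57), np.int32(53), np.int32(15), np.int32(14), np.int32(148)], array([65., 59.])), ([np.int32(56), np.int32(68), np.int32(10), np.int32(13), np.int32(100)], array([61., 74.])), ([np.int32(68), np.int32(78), np.int32(10), np.int32(13), np.int32(94)], array([73., 84.])), ([np.int32(55), np.int32(87), np.int32(10), np.int32(13), np.int32(98)], array([60., 93.])), ([np.int32(35), np.int32(120), np.int32(4), np.int32(3), np.int32(9)], array([ 36., 121.]))]
```

View pics/both7.png

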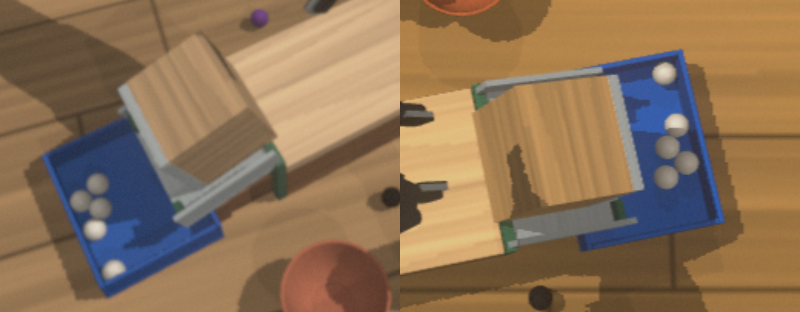

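All five balls are in the tray, which is still home, and the box lies on the chute. I'll check numerically that it is at rest and seated.

Emit:
{"op": "carry_out", "data": {"series": [[[0, 0, 0], [1, 0, -2], 5], [[0, 0, 0], [2, 0, -4], 5], [[0, 0, 0], [2, 0, -4], 5], [[0, 0, 0], [2, 0, -4], 5], [[0, 0, 0], [2, 0, -4], 5], [[0, 0, 0], [2, 0, -4], 5], [[0, 0, 0], [2, 0, -4], 5], [[0, 0, 0], [2, 0, -4], 5]]}}

```text
t: 17.25
tcp_pos: [0.5008, 0.2404, 0.4136]
tool_rot: [0.597, 0.725, -0.218, 0.265]
contact_force: [0.2, 0.4, -1.2]
opening: 0.0498
gripper_force: 0.0
```

```bash
python3 -c "
from h import *
import cv2
t=env.capture('top')[...,::-1];o=cv2.imread('pics/top7f.png')
d=np.abs(t.astype(int)-o).max(2)[160:330,365:545];print('box/tray diff',(d>40).sum(),d.mean(), np.argwhere(d>40)[:5])
o=cv2.imread('pics/top0.png');d=np.abs(t.astype(int)-o).max(2)[70:165,215:390];print('bowl/vase diff',(d>40).sum())
f=lambda a:np.array([(300+(x-400)/1.538,150+y/1.56) for x,y in a])
print(W2S(S,bp('top',f([(612,75),(640,190)]),.165)),W2S(S,bp('top',f([(490,92),(500,222)]),.2)))
print('tray',fit('top',f([(682,51),(722,222)]),[(.075,.095,.04),(.075,-.095,.04)],[.57,-.13,-1.38])[0],S2W(S,[(.165,0)]))
"
```

```text
box/tray diff 751 4.704150326797386 [[83 10]
 [83 11]
 [84  9]
 [84 10]
 [84 11]]
bowl/vase diff 0
[[ 0.1232  0.0542]
 [ 0.1241 -0.0552]] [[ 0.0024  0.0535]
 [-0.0128 -0.0606]]
tray [ 0.5707 -0.129  -1.3921] [[ 0.5738 -0.1314]]
```

```bash
python3 -c "
from h import *
import cv2
o=cv2.imread('pics/top7f.png');t=env.capture('top')[...,::-1].astype(int)
print((np.abs(t-o).max(2)[160:330,440:545]>40).sum())
for _ in range(6): u=env.capture('top')[...,::-1].astype(int)
print((np.abs(t-u).max(2)>40).sum())
env.sign_off()"
```

```text
175
6
the job is handed in; nothing more can be done
```

I pushed the tray home, slid the box square against the stop and tipped it over. It now lies on the chute with all five white balls in the tray. The bowl and vase show no change, and the job was handed in at about 17.6 s of the 69 s allowed.

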